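# Roll a canister past the stop dog of its storage rack

## Robot

A 7-joint arm with a two-finger parallel gripper is mounted at the origin on a cart in front of the work surface, level with it; the furniture and walls round the work are solid. World frame = base frame: x ahead of the robot, y to its left, z up, the work surface at z = 0. Lengths are in m, angles in rad, forces in N, time in s.
With the tool pointing down it reaches from about 0.425 to 1.025 m from the base axis. Payload 3.6 kg.
Tool frame: the origin (TCP) lies between the finger pads; the fingertips stand 17 mm ahead of it and the grasp point (between the pads) lies 2 mm behind it; z points along the fingers, y is the line along which they close (so a half turn about z gives the same grasp; the last joint's range is limited). The gripper opens to 85 mm and grips with 20 to 120 N. Pads are 22 mm wide; open, the fingers measure 114 mm over their backs; the gripper's body (76 mm by 85 mm) begins 54 mm behind the grasp point. The pads swing forward as they close: fully open they stand 13 mm farther back than shut.
Start: joints at [1.044, 0.591, 0.048, 1.609, -0.033, 0.943, -0.034], TCP at [0.304, -0.658, 0.248] pointing down, gripper open.
Joint ranges: [-2.69, 2.69], [-0.47, 2.24], [-1.27, 1.36], [0.19, 2.51], [-1.53, 4.68], [0.08, 2.07], [-3.09, 3.09]. Speed limits (rad/s): [2.57, 2.57, 3.14, 3.14, 3.14, 3.14, 3.14].

## Interface

Orientations are given as a rotation vector (axis times angle).
In Python, from station import observe, grab_frame, hand_in, look_for, masks_of gives the robot as it stands.
- The arm moves only by the tool play_rows, never from a script. Its argument "moves" is a list that holds one entry, the list of rows, each a list of 5 numbers: the shift along the tool's x, y, z in units of 0.15 m (1.0 is 0.15 m), then the turn about the tool's z in units of 60 degrees (1.0 is 60 degrees), then the closure, from -1 (fully open) to 1 (shut), so that 0 is half open. In form: [[[tx, ty, tz, turn, grip], ...]]. A call has 1 to 12 rows; each row is the pose to reach, as a shift and turn from the pose commanded when the call began, along the tool's axes at that moment; what a row does not reach only later rows make up. A row lasts 1/12 s, in which the tool goes at most 41.7 mm and 7.16 degrees, less where a joint would pass 70% of its speed; a pose out of reach is approached as far as the arm can. A call with a number of a shift or a turn outside -1 to 1 is refused whole. A call with a gripper value outside its range is refused whole. The fingers move at their own pace and stop on an object; "force" is the grip in N (left out, the last holds). Time passes only in rows, so rows that repeat a pose let the fingers close. It gives the time, the measured TCP pose, the force, the opening and the grip force at its end, in the units of the state.
- observe(): the state, without advancing time (a new reading comes with each control period).
- grab_frame(name): name is "scene" or "side" or "wrist"; returns a dict with "pixels" (400x640x3 uint8, red, green, blue), "intrinsics" (3x3 intrinsics, pixels), "pose" (4x4, takes a point from camera to world coordinates). Camera axes: x right, y down, z forward; pixel columns grow to the right and rows downward; lengths in m; the calibration is good to about 2 mm. A picture is of the moment at which its call begins. There is no depth.
- hand_in(): hands the job in; it is judged then, once.
Trained networks look in the newest picture that a camera, given by its name, has taken for a name from the list of things; names that differ only in an ending like _2 or _b are one class to them, and where a whole thing is asked for, a point or a joint stands for the part that bears it (a point fixed in the world has none). Each returns a list of dicts, best first, with "confidence" (0 to 1); they miss things now and then, are a little off and sometimes report something else, mostly with a low value. They report only what shows in the picture. A call takes as long as a camera call.
- look_for(camera, query): "location" ([x, y, z] in m, in world coordinates, good to about 4 mm: the middle of the surface that is visible of it).
- masks_of(camera, query): "mask" (400x640 bool, what is visible of it).
The state is a dict: "clock": time; "qpos": joint angles; "joint_vel": joint speeds; "effort": joint torques, N m; "eef_pos": TCP position; "tcp_rot": TCP orientation; "ft_force": force on the tool from outside, world axes, zero at the start; "ft_torque": the same for the moment, N m; "gripper_width": finger opening in m; "finger_force": force on a finger pad.
Only numpy, scipy, OpenCV 4.12 (cv2) and the standard library are available. Lean on these libraries where they do the work, as an engineer would, in place of code of your own. Each camera call takes 0.05 s, during which the arm holds its last target. There are 200 camera calls.

## Task

The front canister has been set down in the mouth of the storage rack and must go into the empty bay behind the sprung stop dog. Roll it there along the lane by pushing on its top with your fingertips, without pinching or lifting it or shoving it from low down behind, so that the dog is rolled flat and springs up again behind the canister, and leave it lying still in the bay with a clear gap to the canister already stored. The stored canister and the two loose vials stay as they are.

Things in the scene. Friction and masses are not known exactly. Their poses are not given: they have to be found in the camera images.
- rack: Fixed low grey steel rack: one straight level lane, 158 mm wide inside. Origin on the table, on the lane's centre line, under the front dog's tip; +x along the lane from its open mouth to the back, y across, z up. Canisters roll on two rubber runners, top at z = 24 mm. Front lip at x = -124 mm (6 mm above the runners), side walls 26 mm, back plate at x = 184 mm 44 mm above them.
- rack_bay (a point): Middle of the empty bay, on the runners (24 mm above the table), 34 mm beyond the front dog's tip on the lane's centre line; the rolled canister's axis should come to rest about over it. The stored canister's near side begins about 52 to 58 mm beyond it; it rests behind a second, like dog 99 mm beyond the first. A finger that sticks to a canister's top rolls it half as far as it moves.
- canister: The canister to roll (in the rack's mouth): loose brown fibre-board can with steel ends and a white label, 84 mm across the rims (82 across the board), 148 mm long, about 0.4 kg, lying across the lane. Origin at its centre, 42 mm above the runners; its top is 107 mm above the table. y is its long axis; z, up at the start, turns as it rolls. It rolls without slip and, let go at rest, stays put.
- stored_canister: A second, equal canister already stored at the back of the lane, its centre 128 to 135 mm behind the rack's origin. Origin at its centre. To be left alone.
- dog (a joint): Angle (rad) of the front stop dog: two steel tabs 45 mm either side of the lane's middle on one sprung shaft. 0 = up, tip 10 mm above the runners; about 0.4 = flat. A canister rolling to +x presses its ramp (from 24 mm before the tip) down with under 1 N; it comes up in some 0.3 s once the canister's centre is 26 mm or more past the tip and then keeps it from rolling back.
- vial_a: Bystander: small green-capped glass vial, 21 mm wide, 55 mm high, standing on the table to the left of the rack; origin at its underside.
- vial_b: Bystander: a second such vial near the first; origin at its underside.
- paper_carton: Obstacle: big open brown cardboard carton that stands fixed on the table behind the rack and the vials, about 300 x 280 mm in plan, its walls 175 mm high on the robot's and right sides, 295 mm on the others, with open flaps; go round or above it (over 0.4 m). Origin near the middle of its base.

How it is judged:
By the outcome, as a careful person would: the job done as asked, in the order asked, and still so for the second after the job is handed in, with the robot touching nothing.
It also fails if it takes over 61 s, if anything falls off the work surface, if the arm or the gripper's body presses on something with over 40 N, if the wrist force passes 120 N, or if a joint passes its speed limit or range.

## Working session

There is one attempt and no reset: what is moved stays moved. The work goes in short steps, Python scripts to look and compute and a tool call to move; the robot and the scene stay as the last step left them, time stands still between calls to the robot, and variables do not carry over. Pictures are saved under pics/ and viewed, at most 10 in all, crops included, and the job is handed in when it is done.

Besides the shell and the picture viewer there is one more tool, called after "Emit:" in YAML: its name, and indented under it one key for each argument. play_rows: Moves the arm, as the interface text tells. Shifts and turns lie within -1 to 1; 1 stands for 0.15 m of shift or 60 degrees of turn. Its arguments: {"type":"object","properties":{"moves":{"type":"array","items":{"type":"array","items":{"type":"array","items":{"type":"number"}}}},"force":{"type":"number"}},"required":["moves"]}

```bash
mkdir -p pics
cat > h.py <<'E'
import numpy as np,cv2
from station import *
def save(c,n):
    f=grab_frame(c);cv2.imwrite(f'pics/{n}.png',f['pixels'][:,:,::-1]);return f
def proj(f,p):
    T=np.linalg.inv(f['pose']);q=T[:3,:3]@np.array(p)+T[:3,3];u=f['intrinsics']@q;return u[:2]/u[2]
def ray(f,uv,z):
    d=f['pose'][:3,:3]@np.linalg.inv(f['intrinsics'])@np.array([uv[0],uv[1],1.]);o=f['pose'][:3,3];return o+d*(z-o[2])/d[2]
E
python3 - <<'E'
from h import *
np.set_printoptions(precision=4,suppress=True)
s=observe();print(s['eef_pos'],s['tcp_rot'],s['ft_force'],s['gripper_width'])
for c in('scene','side'):
    f=save(c,c+'0');print(c,f['pose'],f['intrinsics'][0])
    for n in('rack','canister','stored_canister','dog','vial_a','paper_carton'):
        for d in look_for(c,n)[:3]:print(n,np.round(d['location'],3),round(d['confidence'],2),proj(f,d['location']).round())
E
```

```text
[ 0.3037 -0.6574  0.2471] [-3.0661 -0.6742  0.001 ] [-1.0718  0.0332 -0.0025] 0.08533054435098594
scene [[-0.4436 -0.3652  0.8185 -0.3856]
 [-0.8961  0.1671 -0.4111  0.3467]
 [ 0.0133 -0.9158 -0.4014  0.5665]
 [ 0.      0.      0.      1.    ]] [436.5787   0.     321.7744]
rack [ 0.478 -0.164  0.024] 0.93 [348. 231.]
canister [ 0.483 -0.19   0.082] 0.98 [356. 208.]
stored_canister [ 0.603 -0.322  0.092] 0.85 [375. 181.]
vial_a [0.406 0.078 0.033] 0.58 [269. 263.]
vial_a [0.483 0.08  0.033] 0.46 [257. 247.]
side [[-0.8803 -0.202   0.4293  0.2324]
 [-0.4744  0.3654 -0.8009  0.5311]
 [ 0.0049 -0.9087 -0.4174  0.4423]
 [ 0.      0.      0.      1.    ]] [362.5667   0.     319.7161]
rack [ 0.457 -0.208  0.022] 0.78 [383. 238.]
canister [ 0.467 -0.211  0.08 ] 0.93 [381. 215.]
stored_canister [ 0.582 -0.343  0.082] 0.65 [358. 187.]
vial_a [0.488 0.088 0.032] 0.67 [310. 301.]
vial_a [0.412 0.084 0.03 ] 0.66 [351. 315.]
paper_carton [ 0.467 -0.211  0.08 ] 0.58 [381. 215.]
```

View pics/scene0.png

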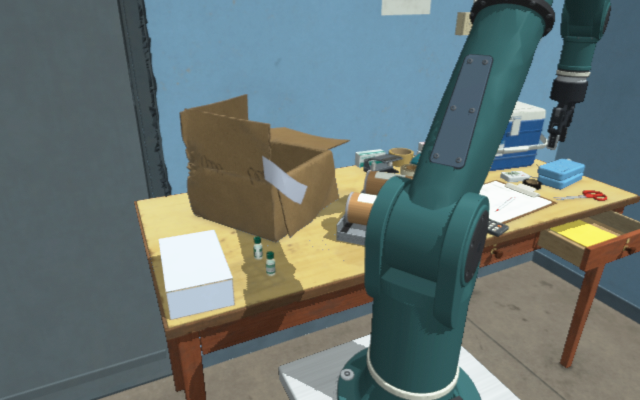

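View pics/side0.png

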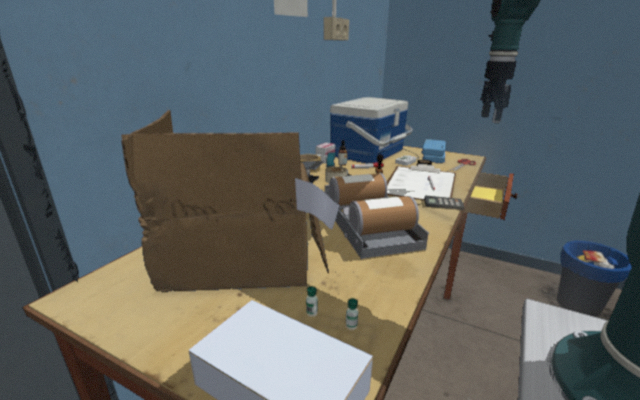

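The scene view has the arm hiding most of the rack, with the canister at about (358,208). The side view shows the front canister at (383,216), the stored one at (358,188), the rack mouth's near edge from (365,253) to (427,245), the vials at (312,301) and (352,314), and the carton flap at (318,203). I'll zoom in on the rack.

Run:
```python
import cv2
a=cv2.imread('pics/side0.png')[160:265,290:450]
cv2.imwrite('pics/c1.png',cv2.resize(a,None,fx=5,fy=5,interpolation=2))
```

```text
(no output)
```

View pics/c1.png

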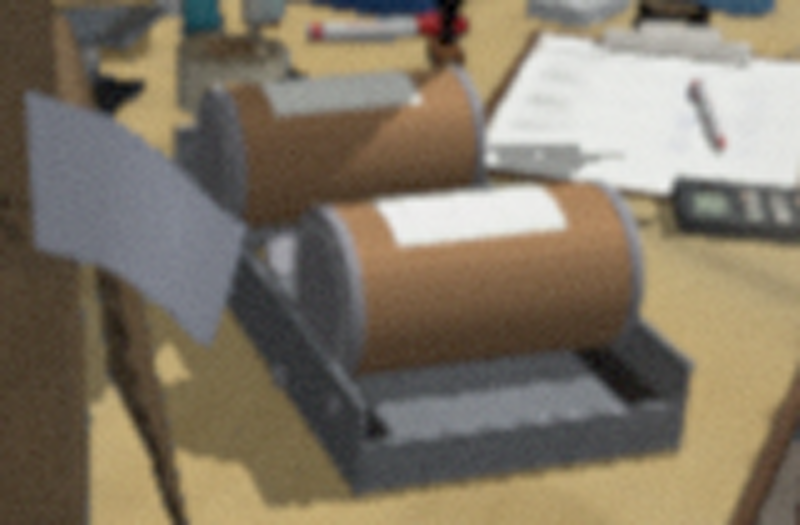

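The crop shows the front canister near the mouth, its label on top, and the rack's bottom front corners at about side pixels (360.4,258.4) and (426.6,249.6).

Run:
```python
from h import *
f=grab_frame('side')
def px(c):return (290+c[0]/5,160+c[1]/5)
A=ray(f,px((352,490)),0);B=ray(f,px((683,448)),0)
print(A,B,np.linalg.norm(A-B))
d=(A-B)/np.linalg.norm(A-B); print('y axis dir',d,np.degrees(np.arctan2(d[1],d[0])))
x=np.array([d[1],-d[0],0]);print('x dir',x)
O=(A+B)/2+x*0.126;print('origin',O)
# top of wall front corners z~.05
for c,z in(((370,420),.05),((688,365),.05)): 
  P=ray(f,px(c),z)-O;print('walltop',x@P,d@P)
# canister rims near/far end: rim silhouettes; test centres
from itertools import product
m=masks_of('side','canister');
for k in m[:2]:
  ys,xs=np.where(k['mask']);print(k['confidence'],xs.min(),xs.max(),ys.min(),ys.max(),len(xs))
M=m[0]['mask']
def sil(p,O,yaw=0):
  t=np.linspace(0,2*np.pi,60);ax=d
  pts=[proj(f,O+x*(p[0]+.042*np.cos(a))+d*(p[1]+s*.074)+np.array([0,0,.066+.042*np.sin(a)])) for a in t for s in(1,-1)]
  im=np.zeros((400,640),np.uint8);cv2.fillConvexPoly(im,cv2.convexHull(np.array(pts,np.float32)).round().astype(np.int32),1);return im>0
best=max((( (M&(S:=sil((a,b),O))).sum()/(M|S).sum(),a,b) for a in np.arange(-.12,.0,.004) for b in np.arange(-.02,.021,.004)))
print(best)
m2=masks_of('side','stored_canister')
for k in m2[:3]:
  ys,xs=np.where(k['mask']);print(k['confidence'],xs.mean(),ys.mean(),len(xs))
```

```text
[ 0.48264535 -0.13267693  0.        ] [ 0.35929445 -0.24261789  0.        ] 0.16523455855277522
y axis dir [0.74651996 0.66536302 0.        ] 41.71018098128105
x dir [ 0.66536302 -0.74651996  0.        ]
origin [ 0.50480564 -0.28170893  0.        ]
walltop -0.14923542788489627 0.08526226429269729
walltop -0.13430250562660395 -0.07361031914973362
0.68 348 417 196 235 2204
(np.float64(0.8940746753246753), np.float64(-0.051999999999999935), np.float64(0.004))
0.82 356.5771388499299 188.52384291725105 1426
```

Run:
```python
from h import *
f=grab_frame('side');g=grab_frame('scene')
O=np.array([.505,-.282,0]);d=np.array([.7465,.6654,0]);x=np.array([.6654,-.7465,0])
def tri(a,b):
  P=[F['intrinsics']@np.linalg.inv(F['pose'])[:3] for F in(f,g)]
  q=cv2.triangulatePoints(P[0],P[1],np.array(a,float).reshape(2,1),np.array(b,float).reshape(2,1));q=(q[:3]/q[3]).ravel()
  print(q.round(3),'rack',(x@(q-O)).round(3),(d@(q-O)).round(3),proj(f,q)-a,proj(g,q)-b)
tri((339,206.4),(306,187));tri((332,229),(298,204))
tri((295,178),(263,156))
s=observe();w=.166
p=O-x*.03
print('target',p,s['eef_pos'])
```

```text
[ 0.505 -0.057  0.154] rack -0.167 0.15 [-0.05784957 -0.66628697] [-0.06525859  0.36509456]
[ 0.51  -0.038  0.111] rack -0.179 0.166 [-0.01497619 -0.20701794] [-0.02506318  0.11177151]
[0.547 0.034 0.234] rack -0.208 0.242 [-0.047509  -0.4236186] [-0.02309439  0.21319746]
target [ 0.485038 -0.259605  0.      ] [ 0.30407805 -0.65813253  0.24831169]
```

Emit:
play_rows:
  moves:
    - [[0.18, -0.16, -0.05, 0, 0.62], [0.36, -0.33, -0.1, 0, 0.62], [0.55, -0.49, -0.15, 0, 0.62], [0.73, -0.66, -0.2, 0, 0.62], [0.73, -0.66, -0.2, 0, 0.62]]
  force: 20

```text
clock: 1.37
eef_pos: [0.3681, -0.5142, 0.2797]
tcp_rot: [-3.061, -0.691, -0.008]
ft_force: [0.9, 0.7, -0.3]
gripper_width: 0.0255
finger_force: 0.0
```

Emit:
play_rows:
  moves:
    - [[0.18, -0.16, 0, 0, 0.62], [0.36, -0.33, 0, 0, 0.62], [0.55, -0.49, 0, 0, 0.62], [0.73, -0.66, 0, 0, 0.62], [0.73, -0.66, 0, 0, 0.62]]

```text
clock: 1.78
eef_pos: [0.4243, -0.3778, 0.2783]
tcp_rot: [-3.059, -0.692, -0.005]
ft_force: [0.6, 0.4, -0.8]
gripper_width: 0.0167
finger_force: 0.0
```

Emit:
play_rows:
  moves:
    - [[0.18, -0.16, 0, -0.09, 0.62], [0.36, -0.33, 0, -0.18, 0.62], [0.55, -0.49, 0, -0.28, 0.62], [0.73, -0.65, 0, -0.28, 0.62], [0.73, -0.65, 0, -0.28, 0.62], [0.73, -0.65, 0, -0.28, 0.62]]

```text
clock: 2.28
eef_pos: [0.4797, -0.2498, 0.2786]
tcp_rot: [-2.933, -1.124, -0.002]
ft_force: [-0.4, -0.1, -0.5]
gripper_width: 0.0162
finger_force: 0.0
```

Run:
```python
from h import *
from scipy.spatial.transform import Rotation as R
np.set_printoptions(precision=4,suppress=True)
s=observe();print(s['clock'],s['eef_pos'],s['ft_force'],s['gripper_width'],s['joint_vel']);r=R.from_rotvec(s['tcp_rot']).as_matrix();print(r)
f=save('wrist','w0');print(f['pose'])
for n in('canister','stored_canister','dog','rack'):
  for k in look_for('wrist',n)[:2]:print(n,np.round(k['location'],3),k['confidence'],proj(f,k['location']))
```

```text
2.2833 [ 0.4797 -0.2498  0.2786] [-0.4431 -0.1401 -0.516 ] 0.016195548247019673 [ 0.0404  0.004   0.0681 -0.0022  0.0172  0.0026  0.0061]
[[ 0.744   0.6682  0.0009]
 [ 0.6682 -0.744   0.0006]
 [ 0.001   0.0001 -1.    ]]
[[ 0.6679 -0.7118 -0.2175  0.5355]
 [-0.7443 -0.6384 -0.1962 -0.2003]
 [ 0.0009  0.2929 -0.9561  0.4035]
 [ 0.      0.      0.      1.    ]]
canister [ 0.477 -0.244  0.102] 0.71 [309.1365 178.3953]
canister [0.409 0.066 0.01 ] 0.65 [28.5244  0.6956]
stored_canister [ 0.593 -0.36   0.1  ] 0.68 [499.3329 167.7824]
rack [ 0.53  -0.295  0.026] 0.88 [379.8929 156.9717]
```

View pics/w0.png

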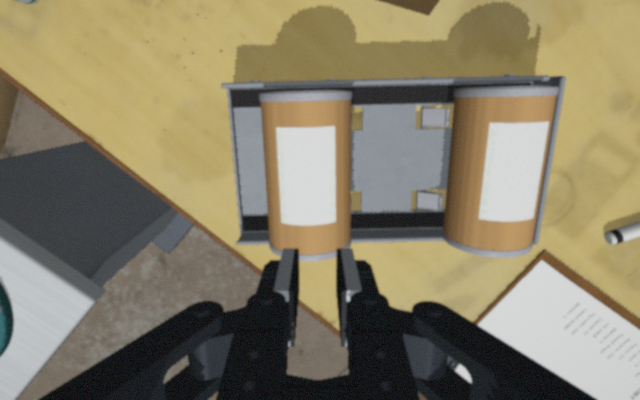

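The wrist view shows the rack from above. The front canister spans columns 262–352, the stored one 447–557, the rack's front wall is at about column 232 and its back plate at about 560. Dog tabs show at about (357,118) and (433,117).

Run:
```python
from h import *
np.set_printoptions(precision=4,suppress=True)
f=grab_frame('wrist')
O=np.array([.505,-.282,0]);d=np.array([.7465,.6654,0]);x=np.array([.6654,-.7465,0])
def rk(uv,z):
  q=ray(f,uv,z)-O;return np.array([x@q,d@q])*1000
for n,uv,z in[('wallTL',(224,86),.05),('wallTR',(548,79),.05),('wallBL',(238,242),.05),('wallBR',(538,243),.05),
 ('lipT',(236,120),.03),('lipB',(241,200),.03),('plateT',(563,78),.068),('plateB',(541,240),.068),
 ('dog1r',(363,118),.034),('dog1rB',(362,201),.034),('dog2l',(417,118),.026),('ramp2',(422,118),.026),('dog2r',(449,118),.034),
 ('canL',(262,150),.066),('canR',(352,150),.066),('canLb',(271,235),.066),('canRb',(351,235),.066)]:print(n,rk(uv,z))
for n in('canister','stored_canister'):
  m=masks_of('wrist',n)
  for k in m[:2]:
    M=k['mask'];ys,xs=np.where(M);print(n,k['confidence'],xs.min(),xs.max(),ys.min(),ys.max(),len(xs))
    if len(xs)<2000: continue
    def sil(p):
      c,s_=np.cos(p[2]),np.sin(p[2]);dd=d*c-x*s_;xx=x*c+d*s_
      pts=[proj(f,O+x*p[0]+d*p[1]+xx*.042*np.cos(a)+dd*s*.074+np.array([0,0,.066+.042*np.sin(a)])) for a in np.linspace(0,6.28,40) for s in(1,-1)]
      im=np.zeros((400,640),np.uint8);cv2.fillConvexPoly(im,(cv2.convexHull(np.array(pts,np.float32))*16).round().astype(np.int32),1,shift=4);return im>0
    from scipy.optimize import minimize
    b=max(((minimize(lambda p:-(M&(S:=sil(p))).sum()/(M|S).sum(),[x0,0,0],method='Nelder-Mead',options=dict(initial_simplex=np.array([[x0,0,0],[x0+.01,0,0],[x0,.01,0],[x0,0,.05]])))) for x0 in(-.05,.13)),key=lambda r:-r.fun)
    print(b.x,b.fun)
```

```text
wallTL [-125.3313   76.5468]
wallTR [177.1717  81.0753]
wallBL [-123.4186  -82.0638]
wallBR [197.0102 -85.1511]
lipT [-120.7662   43.751 ]
lipB [-121.4828  -41.3516]
plateT [179.2988  81.4259]
plateB [187.468  -73.8083]
dog1r [ 7.8127 45.3066]
dog1rB [  9.5242 -42.0183]
dog2l [64.2497 44.3931]
ramp2 [69.3835 44.364 ]
dog2r [94.2344 44.8167]
canL [-90.3379  18.7911]
canR [-5.6071 18.3038]
canLb [-85.6248 -67.5518]
canRb [ -4.6423 -68.0371]
canister 0.83 256 350 84 257 14500
[-0.0494  0.0025  0.0307] -0.9598093094087268
stored_canister 0.65 442 557 78 251 16216
[0.1276 0.0066 0.0277] -0.9593962710861201
```

Emit:
play_rows:
  moves:
    - [[0, -0.113, 0.25, 0, 0.62], [0, -0.113, 0.5, 0, 0.62], [0, -0.113, 0.75, 0, 0.62], [0, -0.113, 0.93, 0, 0.62], [0, -0.113, 0.93, 0, 0.62], [0, -0.113, 0.93, 0, 0.62]]

```text
clock: 3.18
eef_pos: [0.4662, -0.2395, 0.1379]
tcp_rot: [-2.935, -1.114, 0.004]
ft_force: [-0.2, 0.1, 0.4]
gripper_width: 0.0162
finger_force: 0.0
```

Emit:
play_rows:
  moves:
    - [[0, 0, 0.02, 0, 0.62], [0, 0, 0.04, 0, 0.62], [0, 0, 0.04, 0, 0.62], [0, 0, 0.04, 0, 0.62]]

```text
clock: 3.52
eef_pos: [0.4678, -0.2398, 0.134]
tcp_rot: [2.935, 1.115, 0.003]
ft_force: [0.4, -0.4, 0.3]
gripper_width: 0.0164
finger_force: 0.0
```

Emit:
play_rows:
  moves:
    - [[0, 0, 0.02, 0, 0.62], [0, 0, 0.03, 0, 0.62], [0, 0, 0.04, 0, 0.62], [0, 0, 0.05, 0, 0.62], [0, 0, 0.05, 0, 0.62]]

```text
clock: 3.93
eef_pos: [0.4669, -0.2393, 0.125]
tcp_rot: [-2.936, -1.116, 0.001]
ft_force: [0.1, -0.1, -0.5]
gripper_width: 0.0159
finger_force: 0.0
```

Emit:
play_rows:
  moves:
    - [[0, 0, 0.01, 0, 0.62], [0, 0, 0.01, 0, 0.62], [0, 0, 0.01, 0, 0.62]]

```text
clock: 4.18
eef_pos: [0.4675, -0.2399, 0.1241]
tcp_rot: [2.936, 1.115, 0.001]
ft_force: [0.7, -0.6, 3.6]
gripper_width: 0.0157
finger_force: 1.7
```

Emit:
play_rows:
  moves:
    - [[0, 0, 0.005, 0, 0.62], [0, 0, 0.005, 0, 0.62]]

```text
clock: 4.35
eef_pos: [0.4681, -0.2404, 0.124]
tcp_rot: [2.935, 1.114, 0.002]
ft_force: [-1.3, -0.4, 6.9]
gripper_width: 0.0166
finger_force: 3.6
```

Emit:
play_rows:
  moves:
    - [[0, 0, 0.005, 0, 0.62], [0, 0, 0.005, 0, 0.62]]

```text
clock: 4.52
eef_pos: [0.4687, -0.2411, 0.1238]
tcp_rot: [2.934, 1.113, 0.004]
ft_force: [-1.1, -1.2, 10.0]
gripper_width: 0.0162
finger_force: 5.4
```

Emit:
play_rows:
  moves:
    - [[0, 0.02, 0, 0, 0.62], [0, 0.05, 0, 0, 0.62], [0, 0.08, 0, 0, 0.62], [0, 0.11, 0, 0, 0.62], [0, 0.14, 0, 0, 0.62], [0, 0.17, 0, 0, 0.62], [0, 0.2, 0, 0, 0.62], [0, 0.23, 0, 0, 0.62], [0, 0.25, 0, 0, 0.62], [0, 0.26, 0, 0, 0.62], [0, 0.26, 0, 0, 0.62], [0, 0.26, 0, 0, 0.62]]

```text
clock: 5.52
eef_pos: [0.4953, -0.2695, 0.1241]
tcp_rot: [2.934, 1.114, 0.006]
ft_force: [-0.3, 0.6, 11.2]
gripper_width: 0.0159
finger_force: 5.7
```

```bash
cat >> h.py <<'E'
from scipy.optimize import minimize
O=np.array([.505,-.282,0]);d=np.array([.7465,.6654,0]);x=np.array([.6654,-.7465,0])
def fit(cam,f):
  for n in('canister','stored_canister'):
   for k in masks_of(cam,n)[:2]:
    M=k['mask']
    if M.sum()<1000: continue
    def sil(p):
      c,s_=np.cos(p[2]),np.sin(p[2]);dd=d*c-x*s_;xx=x*c+d*s_
      pts=[proj(f,O+x*p[0]+d*p[1]+xx*.042*np.cos(a)+dd*s*.074+np.array([0,0,.066+.042*np.sin(a)])) for a in np.linspace(0,6.28,40) for s in(1,-1)]
      im=np.zeros((400,640),np.uint8);cv2.fillConvexPoly(im,(cv2.convexHull(np.array(pts,np.float32))*16).round().astype(np.int32),1,shift=4);return im>0
    b=min((minimize(lambda p:-(M&(S:=sil(p))).sum()/(M|S).sum(),[x0,0,0],method='Nelder-Mead',options=dict(initial_simplex=np.array([[x0,0,0],[x0+.01,0,0],[x0,.01,0],[x0,0,.05]]))) for x0 in(-.03,.03,.13)),key=lambda r:r.fun)
    print(n,round(k['confidence'],2),b.x.round(4),round(b.fun,3))
def tool():
  s=observe();q=s['eef_pos']-O;print('t',s['clock'],'tool rack x,y,z',round(x@q,4),round(d@q,4),round(q[2],4),s['ft_force'].round(1))
E
python3 - <<'E'
from h import *
tool();f=save('wrist','w1');fit('wrist',f)
E
```

```text
t 5.5167 tool rack x,y,z -0.0158 0.001 0.1241 [-0.3  0.6 11.2]
canister 0.85 [-0.0288  0.0032  0.0273] -0.721
stored_canister 0.75 [0.1302 0.0074 0.0364] -0.975
stored_canister 0.17 [-0.0291  0.0032  0.0245] -0.722
```

View pics/w1.png

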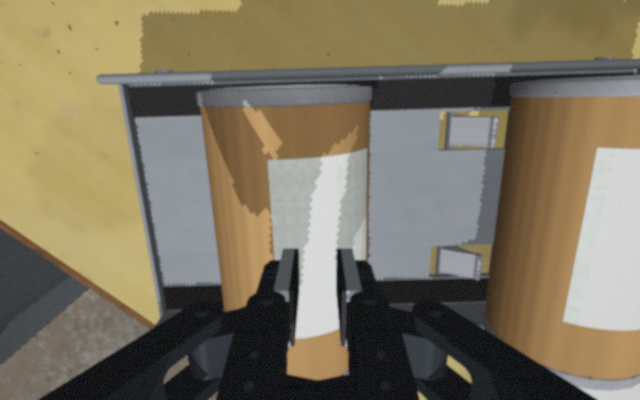

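The wrist view shows that the canister rolled to columns about 205–370 without skewing, and the far dog tabs are at about (470,130) and (458,262). The fingers stick well, so I'll lift off, move back and press again for the long stroke.

Emit:
play_rows:
  moves:
    - [[0, 0, -0.05, 0, 0.53], [0, 0, -0.08, 0, 0.53], [0, -0.14, -0.08, 0, 0.53], [0, -0.285, -0.08, 0, 0.53], [0, -0.285, -0.08, 0, 0.53], [0, -0.285, -0.05, 0, 0.53], [0, -0.285, -0.03, 0, 0.53], [0, -0.285, -0.015, 0, 0.53], [0, -0.285, 0, 0, 0.53], [0, -0.285, 0.003, 0, 0.53], [0, -0.285, 0.003, 0, 0.53]]

```text
clock: 6.58
eef_pos: [0.4673, -0.2394, 0.1238]
tcp_rot: [2.933, 1.111, 0.006]
ft_force: [-1.1, -1.3, 15.0]
gripper_width: 0.0198
finger_force: 7.2
```

Run:
```python
from h import *
tool();f=save('wrist','w2');fit('wrist',f)
```

```text
t 6.5833 tool rack x,y,z -0.0569 0.0002 0.1238 [-1.1 -1.3 15. ]
canister 0.75 [-0.0404  0.003   0.0191] -0.744
stored_canister 0.61 [0.1299 0.0071 0.028 ] -0.991
```

View pics/w2.png

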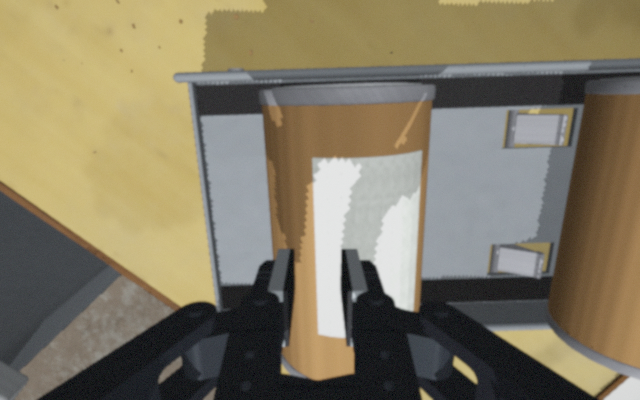

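The canister is back at about column 347 centre. The dog kicked it back when I lifted, since the canister meets the ramp at about -32 mm. So the whole dog crossing has to be one stroke: start farther back, with the fingers spaced wider.

Emit:
play_rows:
  moves:
    - [[0, 0, -0.03, 0, 0.34], [0, 0, -0.06, 0, 0.34], [0, -0.07, -0.06, 0, 0.34], [0, -0.133, -0.06, 0, 0.34], [0, -0.133, -0.06, 0, 0.34], [0, -0.133, -0.04, 0, 0.34], [0, -0.133, -0.02, 0, 0.34], [0, -0.133, -0.01, 0, 0.34], [0, -0.133, 0, 0, 0.34], [0, -0.133, 0, 0, 0.34]]

```text
clock: 7.57
eef_pos: [0.4513, -0.2218, 0.1213]
tcp_rot: [-2.937, -1.115, 0.001]
ft_force: [0.1, -0.2, 0.3]
gripper_width: 0.0281
finger_force: 0.0
```

Run:
```python
from h import *
tool();f=save('wrist','w3');fit('wrist',f)
```

```text
t 7.5667 tool rack x,y,z -0.0806 -0.0 0.1213 [ 0.1 -0.2  0.3]
canister 0.7 [0.0518 0.0135 0.0347] -0.489
canister 0.66 [-0.0396  0.0031  0.0275] -0.733
stored_canister 0.63 [0.1302 0.0065 0.0274] -0.982
```

Emit:
play_rows:
  moves:
    - [[0, 0.015, 0, 0, 0.34], [0, 0.035, 0, 0, 0.34], [0, 0.065, 0.003, 0, 0.34], [0, 0.1, 0.006, 0, 0.34], [0, 0.14, 0.008, 0, 0.34], [0, 0.18, 0.008, 0, 0.34], [0, 0.22, 0.008, 0, 0.34], [0, 0.26, 0.008, 0, 0.34], [0, 0.3, 0.01, 0, 0.34], [0, 0.34, 0.012, 0, 0.34], [0, 0.38, 0.014, 0, 0.34], [0, 0.42, 0.016, 0, 0.34]]

```text
clock: 8.72
eef_pos: [0.4973, -0.2711, 0.1219]
tcp_rot: [2.931, 1.113, 0.01]
ft_force: [1.1, -0.5, 8.5]
gripper_width: 0.0282
finger_force: 4.2
```

Run:
```python
from h import *
tool();f=save('wrist','w4');fit('wrist',f);tool()
```

```text
t 8.7167 tool rack x,y,z -0.0132 0.0015 0.1219 [ 1.1 -0.5  8.5]
canister 0.95 [-0.0079  0.0038  0.0261] -0.765
canister 0.29 [-0.0619  0.0095  0.0241] -0.348
stored_canister 0.98 [0.1305 0.0079 0.0437] -0.949
t 8.8667 tool rack x,y,z -0.0127 0.0015 0.1218 [ 0.7 -0.7 10.8]
```

Emit:
play_rows:
  moves:
    - [[0, 0.03, 0.002, 0, 0.34], [0, 0.07, 0.002, 0, 0.34], [0, 0.11, 0.002, 0, 0.34], [0, 0.15, 0, 0, 0.34], [0, 0.19, -0.004, 0, 0.34], [0, 0.23, -0.006, 0, 0.34], [0, 0.27, -0.006, 0, 0.34], [0, 0.31, -0.006, 0, 0.34], [0, 0.35, -0.004, 0, 0.34], [0, 0.38, -0.002, 0, 0.34], [0, 0.41, 0, 0, 0.34], [0, 0.43, 0, 0, 0.34]]

```text
clock: 9.87
eef_pos: [0.5416, -0.3187, 0.123]
tcp_rot: [2.931, 1.113, 0.013]
ft_force: [2.8, 1.0, 12.1]
gripper_width: 0.0283
finger_force: 6.0
```

Run:
```python
from h import *
tool();f=save('wrist','w5');fit('wrist',f);g=save('side','s5');fit('side',g);tool()
```

```text
t 9.8667 tool rack x,y,z 0.0517 0.0029 0.123 [ 2.8  1.  12.1]
canister 0.61 [0.0267 0.0047 0.0214] -0.772
stored_canister 0.66 [0.1276 0.0073 0.0341] -0.757
canister 0.61 [0.0237 0.0065 0.0178] -0.92
t 10.1667 tool rack x,y,z 0.0515 0.0029 0.1229 [ 2.3  0.1 13.2]
```

Emit:
play_rows:
  moves:
    - [[0, 0.02, 0, 0, 0.34], [0, 0.05, 0, 0, 0.34], [0, 0.08, 0.002, 0, 0.34], [0, 0.1, 0.004, 0, 0.34], [0, 0.12, 0.005, 0, 0.34], [0, 0.125, 0.005, 0, 0.34], [0, 0.125, 0.005, 0, 0.34], [0, 0.125, 0.005, 0, 0.34], [0, 0.125, 0.005, 0, 0.34], [0, 0.125, 0.005, 0, 0.34], [0, 0.125, 0.005, 0, 0.34]]

```text
clock: 11.08
eef_pos: [0.5533, -0.3314, 0.121]
tcp_rot: [2.932, 1.114, 0.012]
ft_force: [3.6, 1.9, 7.6]
gripper_width: 0.0284
finger_force: 3.5
```

Run:
```python
from h import *
tool();f=save('wrist','w6');fit('wrist',f);g=save('side','s6');fit('side',g);tool()
```

```text
t 11.0833 tool rack x,y,z 0.069 0.0032 0.121 [3.6 1.9 7.6]
canister 0.87 [0.036  0.005  0.0152] -0.749
canister 0.45 [-0.0553  0.01    0.0231] -0.596
stored_canister 0.61 [0.1279 0.0072 0.0269] -0.709
canister 0.8 [ 0.0305  0.0087 -0.2154] -0.892
t 11.3833 tool rack x,y,z 0.069 0.0033 0.121 [2.9 1.7 7.5]
```

View pics/w6.png

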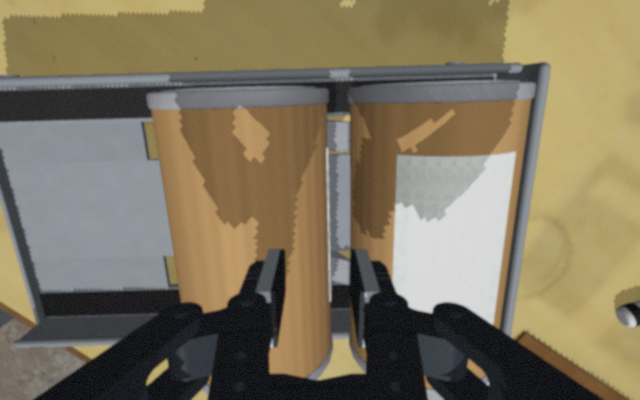

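The canister lies in the bay (columns 150–330), with a gap of about 22 px (10 mm) to the stored canister at 350. I'll lift off straight up.

Emit:
play_rows:
  moves:
    - [[0, 0, -0.008, 0, 0.34], [0, 0, -0.016, 0, 0.34], [0, 0, -0.03, 0, 0.34], [0, 0, -0.08, 0, 0.34], [0, 0, -0.25, 0, 0.34], [0, 0, -0.5, 0, 0.34], [0, 0, -0.75, 0, 0.34], [0, 0, -1, 0, 0.34], [0, 0, -1, 0, 0.34], [0, 0, -1, 0, 0.34], [0, 0, -1, 0, 0.34]]

```text
clock: 12.3
eef_pos: [0.5473, -0.3311, 0.2684]
tcp_rot: [-2.936, -1.114, 0.002]
ft_force: [-0.7, 0.0, -0.1]
gripper_width: 0.0283
finger_force: 0.0
```

Emit:
play_rows:
  moves:
    - [[0, -0.15, 0, 0, 0.34], [0, -0.35, 0, 0, 0.34], [0, -0.5, 0, 0, 0.34], [0, -0.5, 0, 0, 0.34], [0, -0.5, 0, 0, 0.34], [0, -0.5, 0, 0, 0.34]]

```text
clock: 12.8
eef_pos: [0.4982, -0.2753, 0.2675]
tcp_rot: [-2.936, -1.115, 0.002]
ft_force: [-0.3, 0.0, -0.7]
gripper_width: 0.0279
finger_force: 0.0
```

Run:
```python
from h import *
tool();f=save('wrist','w7');fit('wrist',f);tool()
for k in look_for('side','vial_a')[:2]:print(k['location'],k['confidence'])
```

```text
t 12.8 tool rack x,y,z -0.0095 -0.0006 0.2675 [-0.3  0.  -0.7]
canister 0.76 [0.0328 0.0045 0.0352] -0.954
stored_canister 0.75 [0.1276 0.0067 0.0254] -0.964
t 12.95 tool rack x,y,z -0.0085 -0.0004 0.2682 [0.5 0.  0.2]
[0.4067, 0.0863, 0.0297] 0.81
[0.4883, 0.089, 0.0306] 0.79
```

View pics/w7.png

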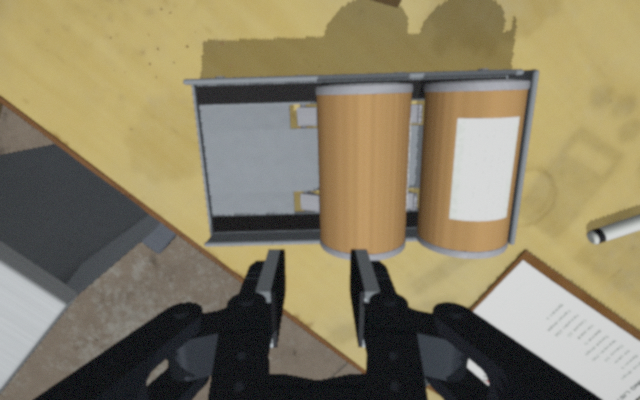

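The canister lies in the bay (columns 317–410) with a clear gap to the stored one (from column 420), and the dog tabs show behind it at (300,117) and (306,200). The centres are 95 mm apart, so the gap is about 11 mm, and the vials haven't moved.

Run:
```python
from h import *
f=grab_frame('wrist');fit('wrist',f);print(hand_in())
```

```text
canister 0.6 [0.0321 0.0044 0.0287] -0.949
stored_canister 0.9 [0.1284 0.0066 0.0247] -0.968
the job is handed in; nothing more can be done
None
```

I rolled the canister over the dog into the bay and handed the job in at about 13 s; it lies still, about 11 to 12 mm clear of the stored canister, and the stored canister and vials measure unmoved (the dog coming back up is inferred from the canister's position, about 32 mm past its tip).

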